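# Rap a stuck candle out of its mould

## Robot

A 7-joint arm with a two-finger parallel gripper is mounted at the origin on a cart in front of the work surface, level with it; the furniture and walls round the work are solid. World frame = base frame: x ahead of the robot, y to its left, z up, the work surface at z = 0. Lengths are in mm, angles in rad, forces in N, time in s.
With the tool pointing down it reaches from about 400 to 875 mm from the base axis. Payload 4.4 kg.
Tool frame: the origin (TCP) lies at the very end of the fingers, on their centre line; the grasp point (between the pads) lies 19 mm behind it; x points along the fingers, y is the direction in which the jaws open and shut, and the axes are right-handed (so a half turn about x gives the same grasp; the last joint's range is limited). The gripper opens to 85 mm and grips with 20 to 120 N. Pads are 22 mm wide; open, the fingers measure 114 mm over their backs; the gripper's body (76 mm by 85 mm) begins 54 mm behind the grasp point. The pads swing forward as they close: fully open they stand 13 mm farther back than shut.
Start: joints at [-0.066, 0.628, 0.038, 1.517, -0.027, 0.996, -0.02], TCP at [650.014, 0.027, 231.313] pointing down, gripper open.
Joint ranges: [-3.06, 3.06], [-0.37, 2.12], [-1.25, 1.32], [0.18, 2.47], [-1.1, 4.24], [0.23, 1.98], [-2.94, 2.94]. Speed limits (rad/s): [2.57, 2.57, 3.14, 3.14, 3.14, 3.14, 3.14].

## Interface

Orientations are given as [roll, pitch, yaw] about the fixed x, y, z axes, in that order (R = Rz(yaw) Ry(pitch) Rx(roll)).
In Python, from cell import readout, cams, order gives the robot as it stands. The module is installed in compiled form; this text tells all that it offers.
- The arm moves only by the shell command python3 -m creep 'ROWS'. ROWS is JSON, a list of rows, each a list of 3 entries, a list of its own where there are three numbers: the shift along the tool's x, y, z in units of 10 cm (1.0 is 10 cm), then the turn about the tool's x in units of pi/4 rad (1.0 is pi/4 rad), then the closure, from 0 (fully open) to 1 (shut). In form: [[[x, y, z], spin, gripper], ...]. A call has 1 to 20 rows; each row is the pose to reach, as a shift and turn from the pose commanded when the call began, along the tool's axes at that moment; what a row does not reach only later rows make up. A row lasts 1/10 s, in which the tool goes at most 50 mm and 8.59 degrees, less where a joint would pass 70% of its speed; a pose out of reach is approached as far as the arm can. A call with a number of a shift or a turn outside -1 to 1 is refused whole. A call with a gripper value outside its range is refused whole. The fingers move at their own pace and stop on an object; the grip force is fixed at half the most. Time passes only in rows, so rows that repeat a pose let the fingers close. It gives the time, the measured TCP pose, the force and the opening at its end, in the units of the state.
- readout.read_state(): the state, without advancing time (a new reading comes with each control period).
- cams.get_image(name): name is "scene" or "side" or "wrist"; returns the picture (400x640x3 uint8, blue, green, red); there is no depth.
- cams.get_calibration(name): a dict with "fx", "fy", "cx", "cy" (pixels), "R" (3x3) and "t" (3): a world point X has camera coordinates R X + t. Camera axes: x right, y down, z forward; pixel columns grow to the right and rows downward; lengths in mm; the calibration is good to about 2 mm. A picture is of the moment at which its call begins: read the wrist's pose just before it. get_calibration takes no time and is no camera call; for the wrist camera it gives the pose at the moment of the call.
- order.finish_job(): hands the job in, once; it reports no verdict.
The state is a dict: "clock": time; "qpos": joint angles; "qd": joint speeds; "tau": joint torques, N m; "eef_pos": TCP position; "tool_rot": TCP orientation; "force": force on the tool from outside, world axes, zero at the start; "torque": the same for the moment, N m; "width": finger opening in mm.
Only numpy, scipy, OpenCV 4.12 (cv2) and the standard library are available. Lean on these libraries where they do the work, as an engineer would, in place of code of your own. Each camera call takes 0.05 s, during which the arm holds its last target.

## Task

A wax pillar candle is stuck inside the upturned aluminium mould on the round cork mat. Carry the mould to the square wooden board and rap its rim on the board, a few brisk short knocks, until the candle comes loose and stands free; leave the candle standing upright near the middle of the board and put the empty mould back, mouth down, in the middle of the cork mat. Do not fling or drop the mould, and leave the red egg, the blue tin and the sanding block where they are.

Things in the scene. Friction and masses are not known exactly. Their poses are not given: they have to be found in the camera images.
- mould_grip (a point): Centre of the grip block on top of the aluminium candle mould: a block 38 x 38 mm, 48 mm tall, on the closed upper end of the tube. The point lies 168 mm above the rim, 34 mm above the tube's closed end, 14 mm under the block's top. z points up along the mould's axis; x, y are square to the block's faces.
- mould_rim (a point): Centre of the mould's open rim, in its plane, 168 mm below mould_grip; same axes.
- candle_centre (a point): Centre of the cream wax candle, a rigid cylinder 46 mm in diameter, 85 mm tall, about 0.16 kg; z is its axis. It starts wedged in the mould, its foot 30 to 40 mm above the rim. Freed, it stands on what the rim stands on and stays there when the mould is lifted straight up (by 95 mm or more, to clear it).
- candle_base (a point): Centre of the candle's foot, 42.5 mm below candle_centre; its height above mould_rim tells how far it is still stuck.
- board_top (a point): Centre of the top face of the fixed square wooden knocking board, 120 x 120 x 18 mm; the top lies 18 mm above the table. x and y are square to its sides.
- mat_top (a point): Centre of the top face of the fixed round cork mat, 104 mm in diameter, 6 mm thick. The mould stands on it at the start.
- egg: Red painted wooden egg with a yellow band, 42 mm in diameter, 54 mm tall, standing on its flat foot; origin at the centre of its underside. Bystander.
- sanding: Cork sanding block, 56 x 85 x 24 mm; origin at the centre of its underside. Bystander.
- tin: Closed blue paint tin, 91 x 126 x 30 mm, lying flat; origin at the centre of its underside. Bystander.
- mould: The mould, mouth down: aluminium tube 62 mm outside (70 at the rim bead), 54 mm inside, 134 mm tall plus the grip block, 0.3 kg; origin at mould_rim. Spring clips inside grip the candle by friction and let go when its foot is about 3 mm from the rim plane.
- candle: The candle; origin at candle_base. It is gripped with about 1.6 to 2.7 times its weight, so it does not sink by itself; each sharp stop of the mould from about 0.3 m/s slides it down by some 5 to 15 mm (more if faster), so several knocks are needed. A held mould may shift up in the fingers by a few mm a knock.
Mind the look-alikes: they are no part of the job. Of the things that look like the part that bears mat_top, take the one that is nearest to the robot's base at the start.

How it is judged:
By the outcome, as a careful person would: the job done as asked, in the order asked, and still so for the second after the job is handed in, with the robot touching nothing.
It also fails if it takes over 48 s, if anything falls off the work surface, if the arm or the gripper's body presses on something with over 40 N, if the wrist force passes 120 N, or if a joint passes its speed limit or range.

## Working session

There is one attempt and no reset: what is moved stays moved. The work goes in short steps, Python scripts to look and compute and a shell command to move; the robot and the scene stay as the last step left them, time stands still between calls to the robot, and variables do not carry over. Pictures are saved under pics/ and viewed, and the job is handed in when it is done.

```bash
mkdir -p pics; python3 - <<'E'
from cell import readout,cams
import cv2
print(readout.read_state())
for n in("scene","side","wrist"):
    c=cams.get_calibration(n);print(n,c)
    cv2.imwrite(f"pics/{n}0.png",cams.get_image(n))
E
```

```text
{'clock': 0.0, 'qpos': array([-0.06580553,  0.6293184 ,  0.03845498,  1.51836024, -0.02701329,
        0.9962757 , -0.01998524]), 'qd': array([-1.97414609e-03,  1.23491147e-03,  2.97711903e-04,  1.36366897e-05,
       -7.32706570e-04,  4.40716233e-04,  4.50964820e-04]), 'tau': array([-1.11932164e-03, -5.63405585e+01,  1.22606792e+00, -1.93450052e+01,
        1.09587883e-02,  1.05136272e-02, -8.84369996e-06]), 'eef_pos': array([6.49389883e+02, 2.93274114e-02, 2.30409757e+02]), 'tool_rot': array([-1.56043922,  1.56895291, -3.13123285]), 'force': array([0.53128627, 0.76236823, 0.60745261]), 'torque': array([ 0.05110969,  0.00271607, -0.03177273]), 'width': 85.68371428204667}
scene {'fx': 461.1539595590723, 'fy': 461.1539595590723, 'cx': 312.77374028947554, 'cy': 203.62500964557003, 'R': array([[-0.43689774, -0.8994691 ,  0.0087009 ],
       [-0.67574852,  0.32181516, -0.66317338],
       [ 0.59370389, -0.29561857, -0.74841523]]), 't': array([401.6805987 , 467.77124794, 843.71710603])}
side {'fx': 442.732521762321, 'fy': 442.732521762321, 'cx': 321.96256063967303, 'cy': 198.0774138717152, 'R': array([[ 0.99902349, -0.03803871, -0.02247489],
       [-0.03887512, -0.51507325, -0.85626414],
       [ 0.02099497,  0.8563017 , -0.51604904]]), 't': array([-587.7682367 ,  176.37251658, 1032.61276083])}
wrist {'fx': 357.20355585492354, 'fy': 357.20355585492354, 'cx': 324.33486911755733, 'cy': 192.61795532957487, 'R': array([[ 9.99998454e-01,  2.75756037e-04, -1.73669041e-03],
       [ 7.20024452e-04, -9.65249131e-01,  2.61330437e-01],
       [-1.60427547e-03, -2.61331283e-01, -9.65247837e-01]]), 't': array([-649.46897506,  -34.39696686,  378.77704997])}
```

View pics/scene0.png

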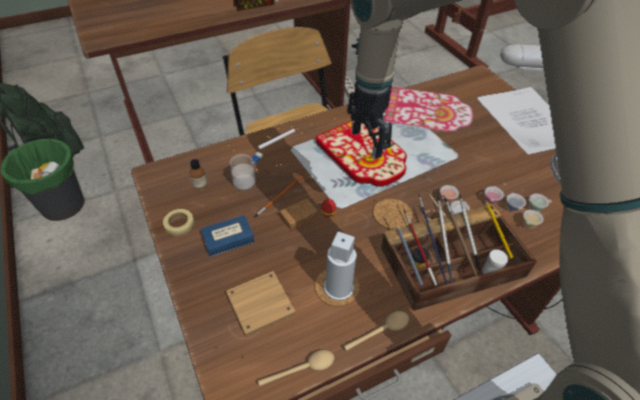

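View pics/side0.png

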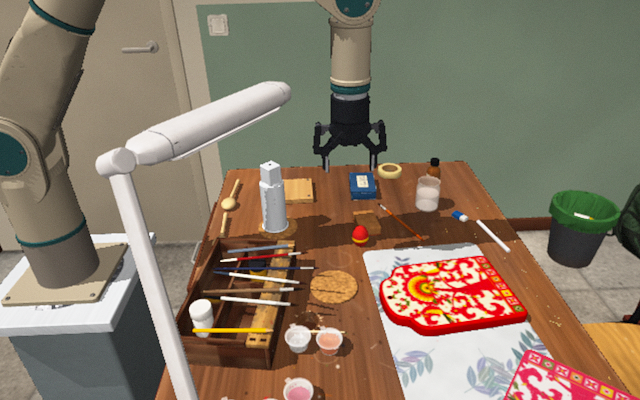

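View pics/wrist0.png

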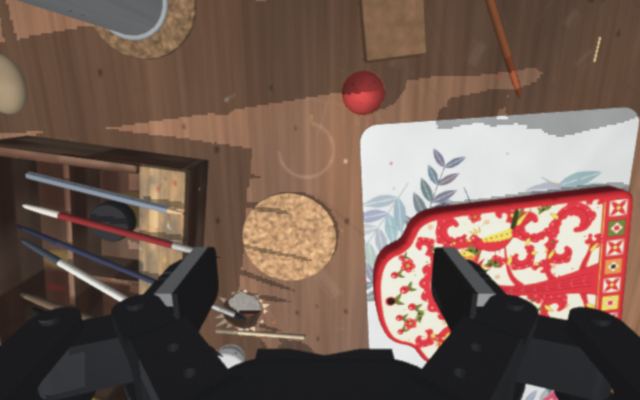

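The scene view shows the mould at (341,268) standing on a cork mat (337,290). A second cork disc is at (392,213), the board at (260,302), egg (328,207), tin (228,235) and sanding block (290,217). In the side view they are: mould (273,200), board (299,190), second disc (334,287). I'll enlarge these.

```bash
python3 - <<'E'
import cv2,numpy as np
a=cv2.imread('pics/scene0.png');b=cv2.imread('pics/side0.png')
A=cv2.resize(a[190:350,200:440],None,fx=3.3,fy=3.3,interpolation=cv2.INTER_CUBIC)
B=cv2.resize(b[150:320,210:400],None,fx=3.5,fy=3.5,interpolation=cv2.INTER_CUBIC)
cv2.imwrite('pics/sceneC.png',A);cv2.imwrite('pics/sideC.png',B)
E
```

```text
(no output)
```

View pics/sceneC.png

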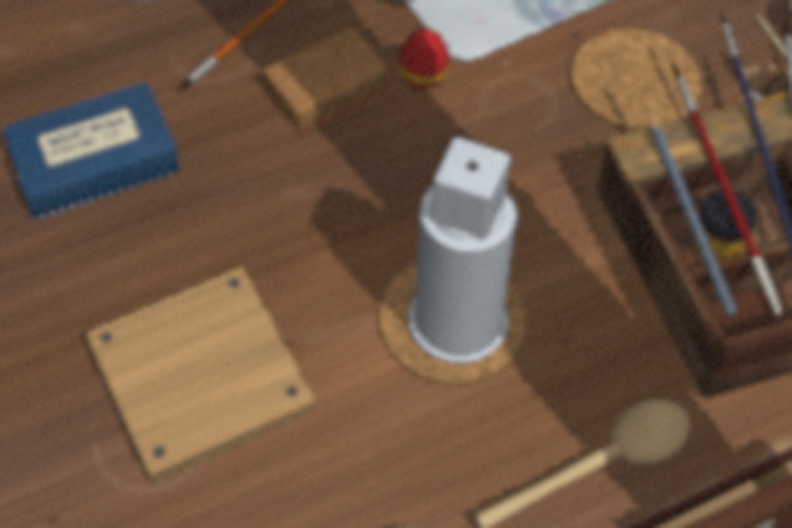

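View pics/sideC.png

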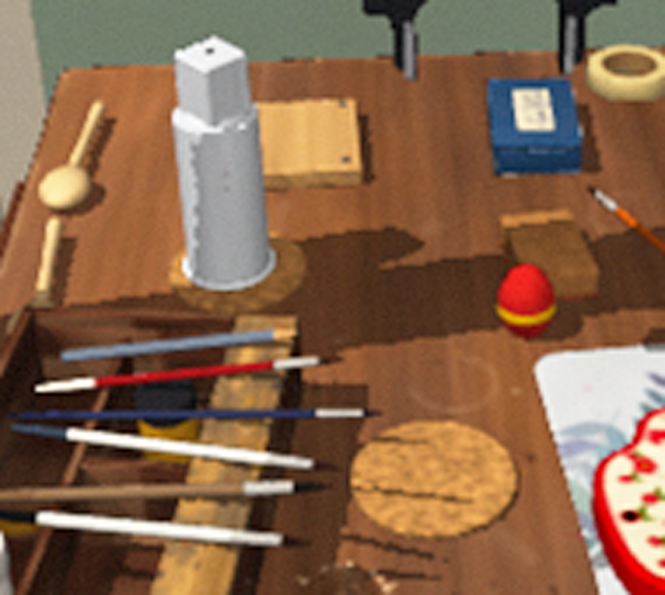

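```bash
cat >h.py <<'E'
import numpy as np,cv2
def ray(c,uv,z):
    R=np.array(c['R']);t=np.array(c['t']);C=-R.T@t
    d=R.T@np.array([(uv[0]-c['cx'])/c['fx'],(uv[1]-c['cy'])/c['fy'],1]);return C+d*(z-C[2])/d[2]
def proj(c,X):
    p=np.array(c['R'])@np.array(X,float)+np.array(c['t']);return np.array([c['cx']+c['fx']*p[0]/p[2],c['cy']+c['fy']*p[1]/p[2]])
E
python3 - <<'E'
from h import *
from cell import cams
s=cams.get_calibration('scene');d=cams.get_calibration('side')
f=lambda p:(p[0]/3.3+200-.35,p[1]/3.3+190-.35)
g=lambda p:(p[0]/3.5+210-.35,p[1]/3.5+150-.35)
r=lambda x:np.round(x[:2],1)
print('hole',r(ray(s,f((473,166)),188)),r(ray(d,g((210,50)),188)))
T=[ray(s,f(p),188) for p in [(459,136),(512,155),(488,193+13),(436,181)]]
print('top',[r(x) for x in T],r(np.mean(T,0)))
B=[ray(s,f(p),18) for p in [(87,331),(243,268),(313,397),(155,472)]]
print('board',[r(x) for x in B],r(np.mean(B,0)))
B=[ray(d,g(p),18) for p in [(357,98),(362,176)]];print('side right corners',[r(x) for x in B])
# mat contact: extremes
M=[ray(s,f(p),6) for p in [(379,318),(525,318),(452,380)]];print('mat edge',[r(x) for x in M])
M=[ray(d,g(p),6) for p in [(170,270),(306,270)]];print('mat side',[r(x) for x in M])
print('discB',r(ray(s,f((637,78)),6)),r(ray(d,g((434,478)),6)))
for n,p,q in [('egg',(424,85),(526,335)),('tin',(95,180),(537,170))]: print(n,r(ray(s,f(p),0)),r(ray(d,g(q),0)))
E
```

```text
hole [470.6 151.5] [470.9 155.9]
top [array([495. , 148.3]), array([467.7, 125.6]), array([440.2, 157.7]), array([470.3, 177.4])] [468.3 152.3]
board [array([569. , 390.6]), array([570.1, 273.4]), array([455.2, 270.6]), array([450.4, 384.9])] [511.2 329.9]
side right corners [array([571.7, 392.2]), array([573.4, 259. ])]
mat edge [array([497.5, 200.5]), array([452.9, 107.4]), array([431.8, 176.9])]
mat side [array([425.8, 153. ]), array([528.5, 145.8])]
discB [608.  -84.7] [610.7 -87.6]
egg [679.7  71. ] [685.2  62.5]
tin [703.5 340.9] [719.5 287.3]
```

Candidates for the cork mat: disc A at (337,288), carrying the mould, about 498 mm from the base; disc B at (392,213), empty, about 614 mm. A is the nearest and the mould stands on it, so A is the mat; the enlarged crop confirms it. Next I'll refine the mat centre, the block yaw and the board.

```bash
python3 - <<'E'
from h import *
from cell import cams,readout
from scipy.optimize import least_squares
from scipy.spatial.transform import Rotation as Ro
s=cams.get_calibration('scene');d=cams.get_calibration('side')
st=readout.read_state();print(Ro.from_euler('xyz',st['tool_rot']).as_matrix().round(3))
f=lambda p:(p[0]/3.3+200-.35,p[1]/3.3+190-.35)
g=lambda p:(p[0]/3.5+210-.35,p[1]/3.5+150-.35)
pts=[ray(s,f(p),6) for p in [(379,318),(390,350),(412,369),(437,378),(462,380),(490,370),(512,350),(524,325),(405,272),(385,298)]]
pt2=[ray(d,g(p),6) for p in [(170,270),(182,292),(205,303),(235,305),(270,300),(300,280),(306,260),(290,242)]]
for P in(pts,pt2,pts+pt2):
    P=np.array(P)[:,:2];q=least_squares(lambda c:np.hypot(*(P-c[:2]).T)-52,P.mean(0));q2=least_squares(lambda c:np.hypot(*(P-c[:2]).T)-c[2],[*P.mean(0),52]);print(q.x,np.abs(q.fun).max(),q2.x)
# board mask
for n,c,roi,sc in(('scene',s,(220,330,265,340),0),):
    im=cv2.imread('pics/scene0.png');h=cv2.cvtColor(im,cv2.COLOR_BGR2HSV)
    m=cv2.inRange(h,(10,60,120),(28,200,255));m[:265]=0;m[340:]=0;m[:,:220]=0;m[:,300:]=0
    k=max(cv2.findContours(m,cv2.RETR_EXTERNAL,2)[0],key=cv2.contourArea)
    W=np.array([ray(c,p[0],18)[:2] for p in k],np.float32);print(cv2.minAreaRect(W))
# block side-view top corners
C=[ray(d,g(p),188)[:2] for p in [(175,56),(211,37),(246,47),(212,70)]];print(np.round(C,1),np.mean(C,0))
E
```

```text
[[-0.001  1.    -0.   ]
 [ 0.    -0.    -1.   ]
 [-1.    -0.001 -0.   ]]
[477.42458327 152.55904473] 3.4445380469316973 [476.1540147  154.26307041  49.97919993]
[476.77308986 155.304445  ] 3.2511016223052494 [477.31712549 153.88004819  50.53901869]
[477.14618347 153.74416513] 3.5075656321191957 [476.84825945 153.84784535  50.42470539]
((508.04644775390625, 328.22430419921875), (168.83230590820312, 184.27352905273438), 65.22745513916016)
[[447.2 148.6]
 [470.3 176.4]
 [495.8 158.5]
 [474.2 125.4]] [471.86875229 152.21895797]
```

Mat centre ≈ (477,154), mould ≈ (471,153), board ≈ (511,330). I'll move above the mould and look from the wrist.

```bash
python3 -m creep '[[[-0.3,-0.3,-0.25],0,0],[[-0.6,-0.6,-0.5],0,0],[[-0.6,-0.9,-0.8],0,0],[[-0.6,-0.9,-0.8],0,0]]'; python3 -m creep '[[[0,-0.3,-0.25],0,0],[[0,-0.6,-0.5],0,0],[[0,-0.89,-0.73],0,0],[[0,-0.89,-0.73],0,0],[[0,-0.89,-0.73],0,0],[[0,-0.89,-0.73],0,0]]'
python3 - <<'E'
from cell import readout,cams
import cv2,pickle
pickle.dump(cams.get_calibration('wrist'),open('w1.pkl','wb'))
cv2.imwrite('pics/w1.png',cams.get_image('wrist'))
E
```

```text
clock: 0.55
eef_pos: [556.3, 85.8, 292.2]
tool_rot: [-2.699, 1.566, 2.021]
force: [0.6, -0.1, 0.1]
width: 85.4
clock: 1.15
eef_pos: [472.0, 152.0, 291.2]
tool_rot: [0.746, 1.57, -0.826]
force: [0.5, -1.4, 0.8]
width: 85.4
```

View pics/w1.png

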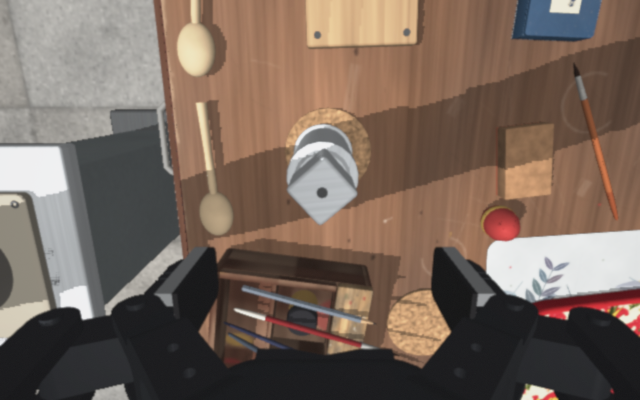

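The wrist view shows the block's top as a diamond, with its hole at (322,192) and corners near (287,187), (357,187), (321,224), (323,150). The board's lower edge is at the top of the frame.

```bash
python3 - <<'E'
from h import *
import pickle
im=cv2.imread('pics/w1.png');c=pickle.load(open('w1.pkl','rb'))
cv2.imwrite('pics/w1c.png',cv2.resize(im[90:250,260:440],None,fx=3.3,fy=3.3,interpolation=cv2.INTER_CUBIC))
m=cv2.inRange(cv2.cvtColor(im,cv2.COLOR_BGR2GRAY),125,200)
for uv in [(322,192),(287,187),(357,187),(321,224),(323,150)]: print(ray(c,uv,188).round(1))
for uv in [(308,46),(416,44)]: print('board',ray(c,uv,18).round(1))
print('mat',ray(c,(328,148),6).round(1))
E
```

```text
[470.9 151.7 188. ]
[446.  155.4 188. ]
[495.8 155.3 188. ]
[470.1 127.4 188. ]
[471.6 181.7 188. ]
board [455.  270.1  18. ]
board [572.2 272.   18. ]
mat [477.  157.3   6. ]
```

View pics/w1c.png

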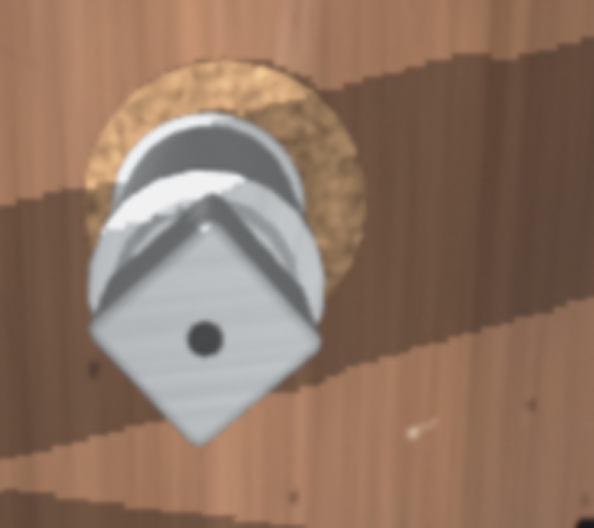

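```bash
python3 -m creep '[[[0.1,0,0],-0.19,0],[[0.2,0,0],-0.38,0],[[0.3,0,0],-0.57,0],[[0.5,0,0],-0.76,0],[[0.6,0,0],-0.93,0],[[0.6,0,0],-0.93,0],[[0.6,0,0],-0.93,0],[[0.6,0,0],-0.93,0]]'; python3 - <<'E'
from cell import readout,cams
import cv2,pickle
from scipy.spatial.transform import Rotation as Ro
print(Ro.from_euler('xyz',readout.read_state()['tool_rot']).as_matrix().round(3))
pickle.dump(cams.get_calibration('wrist'),open('w2.pkl','wb'))
cv2.imwrite('pics/w2.png',cams.get_image('wrist'))
E
```

```text
clock: 2.0
eef_pos: [471.9, 152.8, 231.9]
tool_rot: [1.067, 1.57, 0.224]
force: [-0.1, 0.0, 0.4]
width: 85.1
[[ 0.001  0.747  0.665]
 [ 0.     0.665 -0.747]
 [-1.     0.001  0.001]]
```

View pics/w2.png

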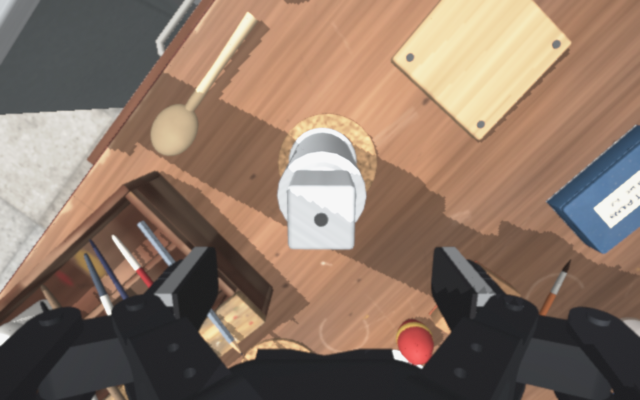

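The block is square to the image, with its hole at (320,219), centred between the fingers. I'll descend and close.

```bash
python3 -m creep '[[[0.25,0,0],0,0],[[0.5,0,0],0,0],[[0.7,0,0],0,0],[[0.82,0,0],0,0],[[0.82,0,0],0,0],[[0.82,0,0],0,0],[[0.82,0,0],0.01,1],[[0.82,0,0],0,1],[[0.82,0,0],0,1],[[0.82,0,0],0,1],[[0.82,0,0],0,1],[[0.82,0,0],0,1],[[0.82,0,0],0,1],[[0.82,0,0],0,1],[[0.82,0,0],0,1]]'; python3 - <<'E'
from cell import cams
import cv2
cv2.imwrite('pics/s3.png',cv2.resize(cams.get_image('scene')[160:360,200:440],None,fx=3,fy=3))
E
```

```text
clock: 3.55
eef_pos: [471.0, 152.8, 149.9]
tool_rot: [0.381, 1.57, -0.459]
force: [-0.3, -1.0, 5.6]
width: 37.4
```

View pics/s3.png

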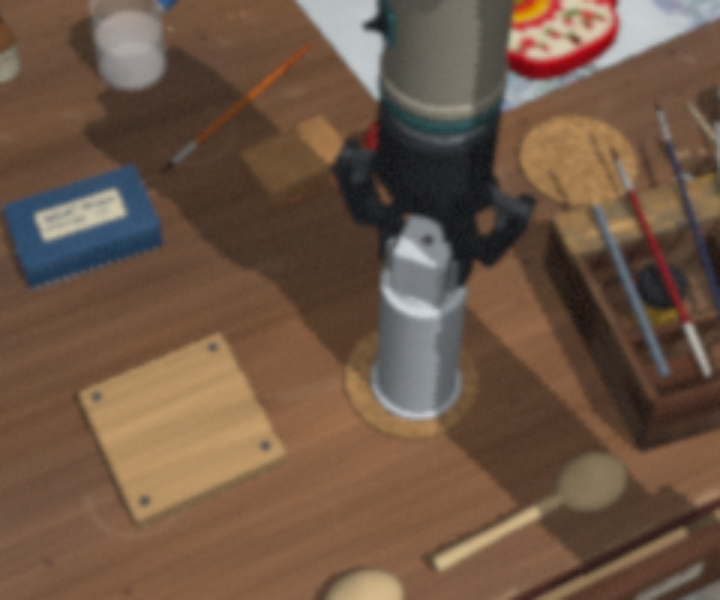

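```bash
python3 -m creep '[[[-0.1,0,0],0,1],[[-0.25,0,0],0,1],[[-0.4,0,0],0,1],[[-0.5,0,0],0,1],[[-0.5,0.1,-0.07],0,1],[[-0.5,0.3,-0.21],0,1],[[-0.5,0.5,-0.35],0,1],[[-0.5,0.7,-0.49],0,1],[[-0.5,0.85,-0.595],0,1],[[-0.5,0.95,-0.665],0,1],[[-0.5,0.95,-0.665],0,1]]'; python3 -m creep '[[[0,0.1,-0.07],0,1],[[0,0.25,-0.18],0,1],[[0,0.4,-0.28],0,1],[[0,0.5,-0.35],0,1],[[0,0.55,-0.39],0,1],[[0,0.55,-0.39],0,1],[[0,0.55,-0.39],0,1],[[0,0.55,-0.39],0,1]]'; python3 - <<'E'
from cell import cams
import cv2,numpy as np
a=cv2.resize(cams.get_image('scene')[170:370,180:380],None,fx=2,fy=2);b=cv2.resize(cams.get_image('side')[50:250,180:380],None,fx=2,fy=2)
cv2.imwrite('pics/s4.png',np.hstack([a,b]))
E
```

```text
clock: 4.7
eef_pos: [497.0, 268.7, 198.6]
tool_rot: [2.816, 1.569, 1.979]
force: [-0.3, -0.5, -4.8]
width: 37.4
clock: 5.5
eef_pos: [512.4, 330.3, 199.2]
tool_rot: [-0.989, 1.57, -1.831]
force: [-0.7, -0.2, -5.3]
width: 37.2
```

View pics/s4.png

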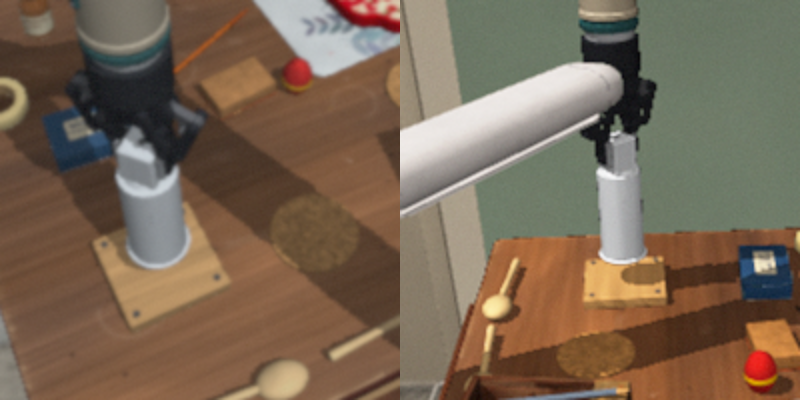

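The mould hangs over the middle of the board and the empty mat is visible. First a single knock from 37 mm up.

```bash
python3 -m creep '[[[0.4,0,0],0,1]]'; python3 -m creep '[[[0,0,0],0,1]]';python3 -m creep '[[[-0.2,0,0],0,1],[[-0.4,0,0],0,1],[[-0.4,0,0],0,1],[[-0.4,0,0],0,1]]'; python3 - <<'E'
from cell import cams,readout
import pickle,cv2
print(readout.read_state()['eef_pos'])
pickle.dump(cams.get_calibration('wrist'),open('w5.pkl','wb'))
cv2.imwrite('pics/w5.png',cams.get_image('wrist'))
cv2.imwrite('pics/s5.png',cv2.resize(cams.get_image('scene')[190:350,180:330],None,fx=3,fy=3))
E
```

```text
clock: 5.7
eef_pos: [516.7, 334.2, 164.2]
tool_rot: [1.442, 1.557, 0.601]
force: [1.7, 1.3, -5.2]
width: 37.4
clock: 5.8
eef_pos: [514.2, 332.5, 159.3]
tool_rot: [1.467, 1.566, 0.625]
force: [-0.9, -0.4, -5.3]
width: 37.0
clock: 6.2
eef_pos: [512.3, 331.3, 199.2]
tool_rot: [0.331, 1.571, -0.51]
force: [0.1, 0.0, -5.3]
width: 37.3
[512.27172761 331.31578914 199.22458215]
```

View pics/s5.png

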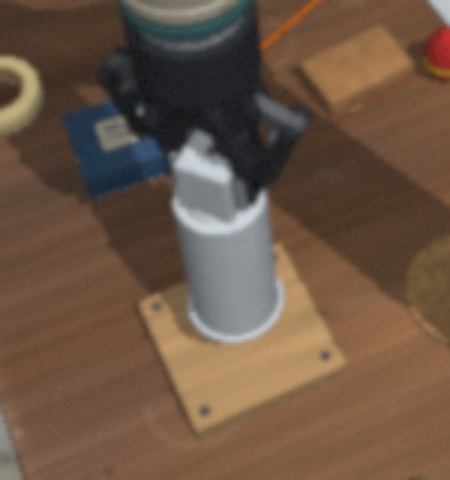

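View pics/w5.png

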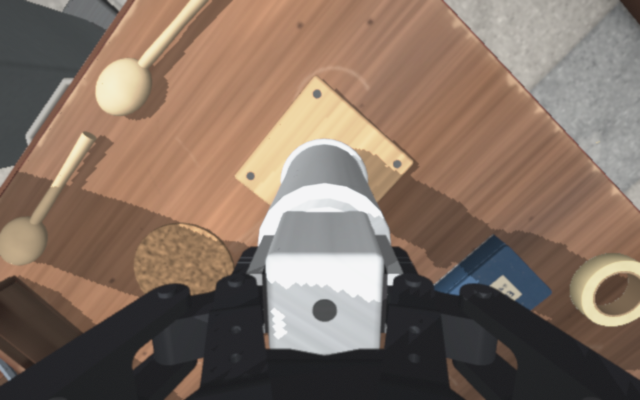

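The force was zero at the low point, so either the rim bounced or the mould slipped in the fingers. I'll probe for contact slowly.

```bash
python3 -m creep '[[[0.15,0,0],0,1],[[0.3,0,0],0,1],[[0.36,0,0],0,1],[[0.36,0,0],0,1],[[0.36,0,0],0,1]]'; python3 -m creep '[[[0.01,0,0],0,1],[[0.02,0,0],0,1],[[0.02,0,0],0,1]]'; python3 -m creep '[[[0.01,0,0],0,1],[[0.02,0,0],0,1],[[0.02,0,0],0,1]]';  python3 -m creep '[[[0.01,0,0],0,1],[[0.02,0,0],0,1],[[0.02,0,0],0,1]]'
```

```text
clock: 6.8
eef_pos: [512.5, 331.8, 163.3]
tool_rot: [-3.085, 1.571, 2.358]
force: [-0.9, 0.4, -6.0]
width: 37.2
clock: 7.1
eef_pos: [512.5, 331.7, 161.6]
tool_rot: [1.431, 1.57, 0.591]
force: [0.1, 0.4, -5.7]
width: 37.3
clock: 7.4
eef_pos: [512.3, 331.6, 159.2]
tool_rot: [-1.755, 1.571, -2.595]
force: [-0.3, -0.8, -5.3]
width: 37.1
clock: 7.7
eef_pos: [512.5, 331.7, 158.7]
tool_rot: [1.169, 1.57, 0.329]
force: [-1.8, -2.0, 4.5]
width: 37.2
```

Contact is at TCP z≈159, so the mould slid about 2 mm. Next a firmer knock: 40 mm up, then down to about 3.5 mm past contact.

```bash
python3 -m creep '[[[-0.2,0,0],0,1],[[-0.4,0,0],0,1],[[-0.4,0,0],0,1],[[0.03,0,0],0,1]]'; python3 -m creep '[[[0,0,0],0,1]]';python3 -m creep '[[[0,0,0],0,1]]'; python3 - <<'E'
from cell import cams,readout
import cv2
cv2.imwrite('pics/w6.png',cams.get_image('wrist'))
E
```

```text
clock: 8.1
eef_pos: [517.2, 335.2, 159.4]
tool_rot: [1.462, 1.555, 0.621]
force: [1.9, 1.1, -6.0]
width: 37.4
clock: 8.2
eef_pos: [514.7, 333.6, 154.0]
tool_rot: [1.511, 1.564, 0.671]
force: [0.1, 0.6, -5.0]
width: 37.2
clock: 8.3
eef_pos: [513.0, 332.1, 154.1]
tool_rot: [1.385, 1.569, 0.545]
force: [0.6, -0.2, -0.5]
width: 37.6
```

View pics/w6.png

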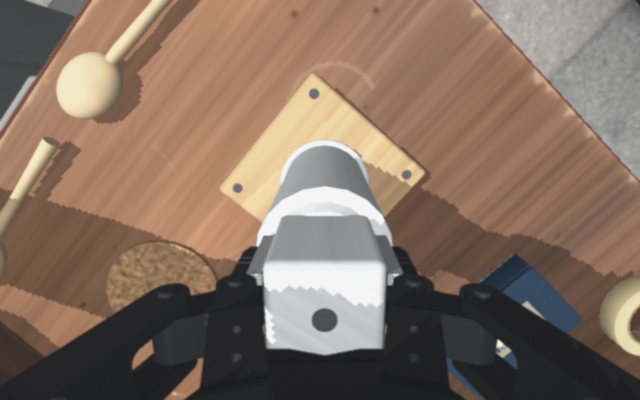

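The mould slides by the amount of overtravel (5 mm). I'll regrip higher while it stands on the board, then knock with only small overtravel.

```bash
python3 -m creep '[[[0,0,0],0,0.3],[[0,0,0],0,0.3],[[0,0,0],0,0.3],[[-0.07,0,0],0,0.3],[[-0.14,0,0],0,0.3],[[-0.14,0,0],0,0.3],[[-0.14,0,0],0,0.3],[[-0.14,0,0],0,1],[[-0.14,0,0],0,1],[[-0.14,0,0],0,1],[[-0.14,0,0],0,1],[[-0.14,0,0],0,1],[[-0.14,0,0],0,1]]'; python3 -m creep '[[[-0.2,0,0],0,1],[[-0.43,0,0],0,1],[[-0.43,0,0],0,1],[[-0.43,0,0],0,1]]'; python3 -m creep '[[[0.45,0,0],0,1],[[0.45,0,0],0,1],[[0.45,0,0],0,1]]'; python3 -m creep '[[[-0.2,0,0],0,1],[[-0.43,0,0],0,1],[[-0.43,0,0],0,1],[[-0.43,0,0],0,1]]'
```

```text
clock: 9.65
eef_pos: [512.6, 331.9, 168.4]
tool_rot: [1.517, 1.57, 0.677]
force: [1.4, 1.6, 1.2]
width: 37.2
clock: 10.05
eef_pos: [511.6, 331.2, 210.4]
tool_rot: [-1.673, 1.569, -2.514]
force: [-0.1, -0.9, -4.2]
width: 37.2
clock: 10.35
eef_pos: [512.2, 331.7, 164.9]
tool_rot: [-1.894, 1.57, -2.735]
force: [1.9, 1.0, -3.6]
width: 37.0
clock: 10.75
eef_pos: [511.4, 330.9, 208.1]
tool_rot: [-1.647, 1.568, -2.488]
force: [-0.2, -0.5, -4.1]
width: 37.2
```

```bash
python3 -m creep '[[[0.45,0,0],0,1],[[0.45,0,0],0,1],[[0.24,0,0],0,1],[[0.02,0,0],0,1],[[0.02,0,0],0,1],[[0.47,0,0],0,1],[[0.47,0,0],0,1],[[0.26,0,0],0,1],[[0.04,0,0],0,1],[[0.04,0,0],0,1],[[0.04,0,0],0,1]]'; python3 - <<'E'
from cell import readout,cams
import numpy as np,cv2
print(readout.read_state()['force'])
cv2.imwrite('pics/w7.png',cams.get_image('wrist'))
print(readout.read_state()['force'])
a=cv2.resize(cams.get_image('scene')[170:370,180:380],None,fx=2,fy=2);b=cv2.resize(cams.get_image('side')[50:250,180:380],None,fx=2,fy=2)
cv2.imwrite('pics/s7.png',np.hstack([a,b]));print(readout.read_state()['force'])
E
```

```text
clock: 11.85
eef_pos: [511.4, 330.9, 203.6]
tool_rot: [-1.665, 1.568, -2.505]
force: [-0.5, -0.0, -4.2]
width: 37.1
[-5.04817056e-01 -3.19676369e-03 -4.17838538e+00]
[-0.65924786  0.59578279 -4.03749772]
[-0.47377905 -0.58560542 -3.36232354]
```

View pics/s7.png

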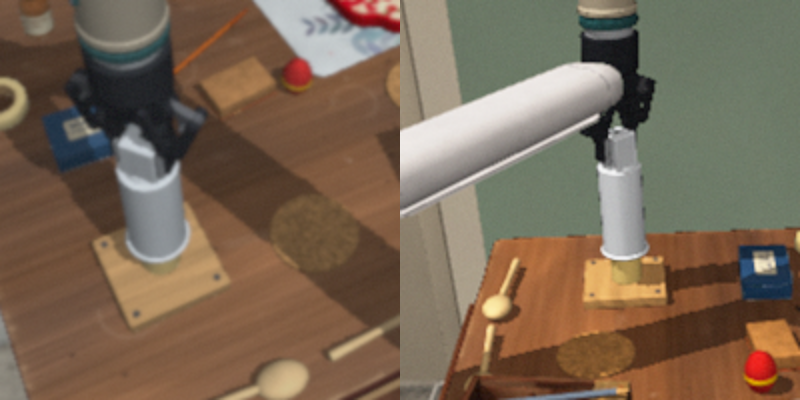

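View pics/w7.png

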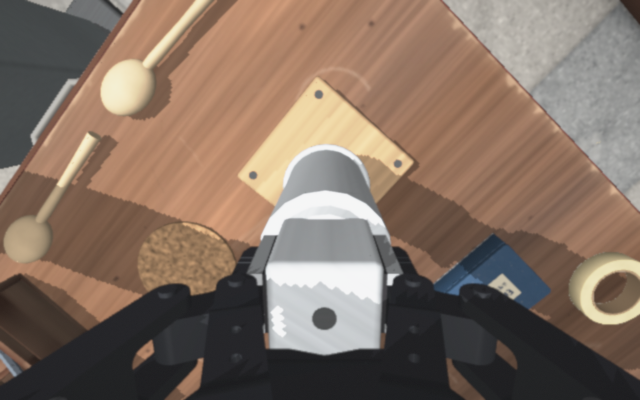

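Both views show the cream candle below the raised rim, at scene (160,265) and side (627,270) in the picture, apparently standing on the board. I'll lift straight up and check.

```bash
python3 -m creep '[[[-0.08,0,0],0,1],[[-0.2,0,0],0,1],[[-0.35,0,0],0,1],[[-0.5,0,0],0,1],[[-0.65,0,0],0,1],[[-0.8,0,0],0,1],[[-0.8,0,0],0,1],[[-0.8,0,0],0,1]]'; python3 - <<'E'
from cell import readout,cams
from h import *
s=cams.get_calibration('scene');d=cams.get_calibration('side')
a=cams.get_image('scene');b=cams.get_image('side')
for z in(18,103): print(z,proj(s,(512,330.5,z)),proj(d,(512,330.5,z)))
cv2.imwrite('pics/s8.png',np.hstack([cv2.resize(a[170:370,180:380],None,fx=2,fy=2),cv2.resize(b[50:250,180:380],None,fx=2,fy=2)]))
cv2.imwrite('pics/sc8.png',a);cv2.imwrite('pics/sd8.png',b)
E
```

```text
clock: 12.8
eef_pos: [512.4, 331.7, 285.8]
tool_rot: [1.437, 1.57, 0.597]
force: [0.2, 0.5, -3.6]
width: 37.4
18 [259.77255451 299.81848111] [291.96329332 188.26999237]
103 [256.65752455 279.38919356] [290.26548845 162.62365194]
```

View pics/s8.png

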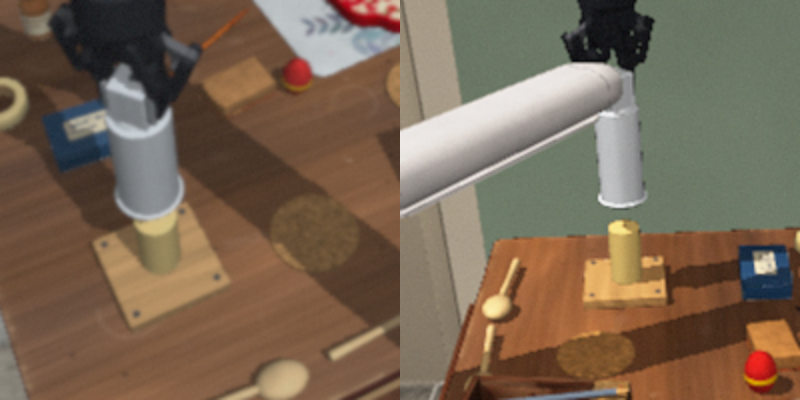

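The candle stands free in the middle of the board: foot at crop (160,262), against a predicted (160,260). I'll measure the now empty mat.

```bash
python3 - <<'E'
from cell import cams
from h import *
s=cams.get_calibration('scene');d=cams.get_calibration('side')
a=cv2.imread('pics/sc8.png');b=cv2.imread('pics/sd8.png')
cv2.imwrite('pics/m8.png',np.hstack([cv2.resize(a[255:315,305:370],(390,360),interpolation=2),cv2.resize(b[205:250,245:310],(390,270),interpolation=2).copy() if 0 else cv2.resize(b[200:260,245:310],(390,360),interpolation=2)]))
for z in (6,):
  for n,c,o in(('scene',s,(305,255)),('side',d,(245,200))):
    q=[proj(c,(477+52*np.cos(t),154+52*np.sin(t),6)) for t in np.linspace(0,6.28,60)]
    q=np.array(q);print(n,((q.min(0)-o)*6).round(),((q.max(0)-o)*6).round(),((proj(c,(477,154,6))-o)*6).round())
E
```

```text
scene [54. 70.] [321. 302.] [187. 183.]
side [77. 90.] [314. 225.] [196. 155.]
```

View pics/m8.png

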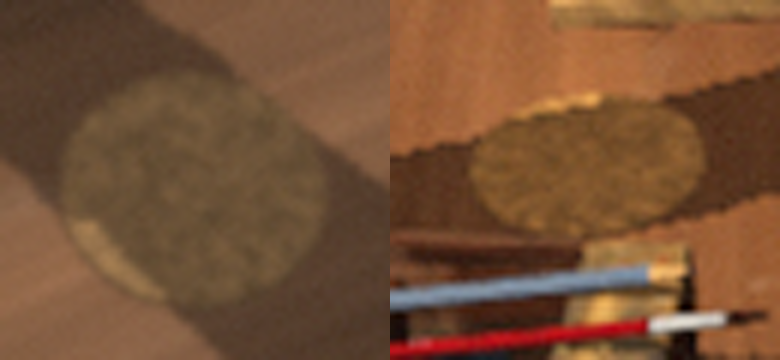

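Mat centre refined to ≈ (476,153). I'll carry the mould back at this height.

```bash
python3 -m creep '[[[0,-0.1,0.07],0,1],[[0,-0.27,0.2],0,1],[[0,-0.45,0.33],0,1],[[0,-0.62,0.46],0,1],[[0,-0.73,0.54],0,1],[[0,-0.73,0.54],0,1]]'; python3 -m creep '[[[0,-0.17,0.13],0,1],[[0,-0.35,0.26],0,1],[[0,-0.53,0.39],0,1],[[0,-0.66,0.49],0,1],[[0,-0.73,0.54],0,1],[[0,-0.73,0.54],0,1],[[0.2,-0.73,0.54],0,1],[[0.4,-0.73,0.54],0,1],[[0.6,-0.73,0.54],0,1],[[0.8,-0.73,0.54],0,1],[[0.95,-0.73,0.54],0,1],[[1,-0.73,0.54],0,1],[[1,-0.73,0.54],0,1]]';python3 - <<'E'
from cell import readout,cams
from h import *
a=cams.get_image('scene');b=cams.get_image('side')
cv2.imwrite('pics/s9.png',np.hstack([cv2.resize(a[200:330,250:380],None,fx=3,fy=3),cv2.resize(b[130:260,220:350],None,fx=3,fy=3)]))
E
```

```text
clock: 13.5
eef_pos: [493.8, 239.7, 285.1]
tool_rot: [-1.088, 1.569, -1.932]
force: [0.1, -0.4, -3.4]
width: 37.0
clock: 14.8
eef_pos: [475.6, 154.9, 184.8]
tool_rot: [-2.778, 1.57, 2.666]
force: [0.2, -0.3, -4.1]
width: 36.9
```

View pics/s9.png

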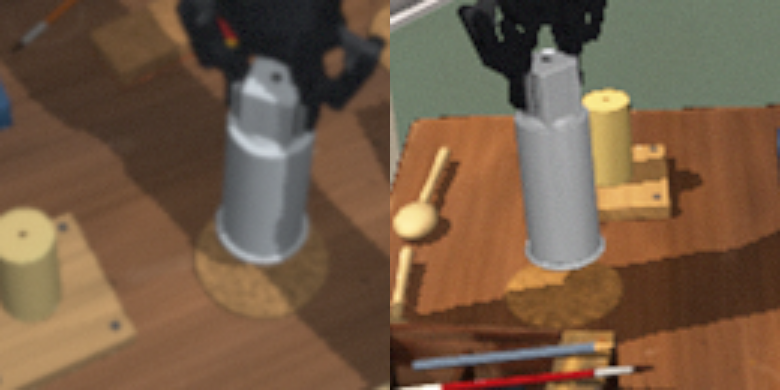

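```bash
python3 -m creep '[[[0.1,-0.01,0.01],0,1],[[0.2,-0.01,0.01],0,1],[[0.26,-0.01,0.01],0,1],[[0.29,-0.01,0.01],0,1],[[0.29,-0.01,0.01],0,1],[[0.29,-0.01,0.01],0,1]]'; python3 -m creep '[[[0.01,0,0],0,1],[[0.02,0,0],0,1],[[0.03,0,0],0,1],[[0.03,0,0],0,1]]'; python3 -m creep '[[[0.01,0,0],0,1],[[0.02,0,0],0,1],[[0.02,0,0],0,1]]'
```

```text
clock: 15.5
eef_pos: [475.7, 152.5, 156.3]
tool_rot: [1.504, 1.571, 0.663]
force: [-0.0, -0.2, -3.5]
width: 37.0
clock: 15.9
eef_pos: [475.5, 152.4, 153.3]
tool_rot: [-1.966, 1.571, -2.806]
force: [-0.3, 0.1, -3.7]
width: 37.1
clock: 16.2
eef_pos: [475.5, 152.4, 151.2]
tool_rot: [-1.992, 1.571, -2.832]
force: [0.2, 0.4, -3.6]
width: 37.4
```

```bash
python3 -m creep '[[[0.01,0,0],0,1],[[0.01,0,0],0,1]]'; python3 -m creep '[[[0.01,0,0],0,1],[[0.01,0,0],0,1]]'; python3 -m creep '[[[0.01,0,0],0,1],[[0.01,0,0],0,1]]'
```

```text
clock: 16.4
eef_pos: [475.5, 152.4, 150.2]
tool_rot: [-2.119, 1.571, -2.96]
force: [0.0, 0.3, -3.1]
width: 37.5
clock: 16.6
eef_pos: [475.5, 152.4, 149.2]
tool_rot: [-2.259, 1.571, -3.099]
force: [0.0, 0.3, -3.7]
width: 37.1
clock: 16.8
eef_pos: [475.5, 152.4, 148.2]
tool_rot: [-1.972, 1.571, -2.812]
force: [0.7, 0.7, -4.4]
width: 37.0
```

```bash
python3 -m creep '[[[0.01,0,0],0,1],[[0.01,0,0],0,1]]'; python3 -m creep '[[[0.01,0,0],0,1],[[0.01,0,0],0,1]]'; python3 - <<'E'
from cell import readout,cams
from h import *
a=cams.get_image('scene');b=cams.get_image('side')
cv2.imwrite('pics/s10.png',np.hstack([cv2.resize(a[200:330,250:380],None,fx=3,fy=3),cv2.resize(b[130:260,220:350],None,fx=3,fy=3)]))
E
```

```text
clock: 17.0
eef_pos: [475.5, 152.4, 147.2]
tool_rot: [-2.152, 1.571, -2.993]
force: [0.3, 0.2, -3.8]
width: 37.3
clock: 17.2
eef_pos: [475.8, 152.5, 146.8]
tool_rot: [1.025, 1.57, 0.185]
force: [-0.6, -0.1, 3.6]
width: 36.9
```

View pics/s10.png

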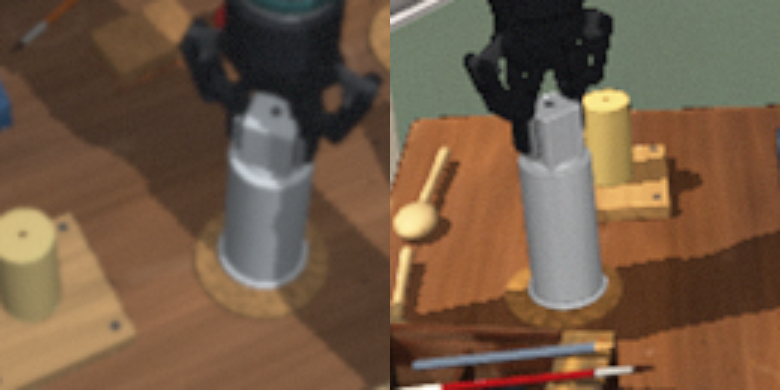

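Contact made. The rim (218–308) is centred on the mat (196–328) in the scene crop. Releasing and withdrawing.

```bash
python3 -m creep '[[[0,0,0],0,0.6],[[0,0,0],0,0.3],[[0,0,0],0,0],[[0,0,0],0,0],[[0,0,0],0,0],[[0,0,0],0,0],[[-0.15,0,0],0,0],[[-0.4,0,0],0,0],[[-0.7,0,0],0,0],[[-1,0,0],0,0],[[-1,0,0],0,0]]'; python3 -m creep '[[[-0.3,0,0.2],0,0],[[-0.5,0,0.5],0,0],[[-0.5,0,0.9],0,0],[[-0.5,0,0.9],0,0],[[-0.5,0,0.9],0,0]]'; python3 - <<'E'
from cell import readout,cams
from h import *
s=cams.get_calibration('scene');d=cams.get_calibration('side')
print(proj(s,(476,153,188)),proj(d,(476,153,188)))
a=cams.get_image('scene');b=cams.get_image('side')
cv2.imwrite('pics/s11.png',np.hstack([cv2.resize(a[180:350,190:390],None,fx=2,fy=2),cv2.resize(b[130:300,200:400],None,fx=2,fy=2)]))
E
```

```text
clock: 18.4
eef_pos: [478.0, 153.4, 249.9]
tool_rot: [1.193, 1.563, 0.352]
force: [1.1, 0.4, -0.6]
width: 85.2
clock: 18.9
eef_pos: [535.3, 84.6, 295.3]
tool_rot: [-2.212, 1.569, -3.055]
force: [0.3, 1.6, -0.5]
width: 85.1
[341.08585744 238.28361539] [271.6779661  164.39106348]
```

View pics/s11.png

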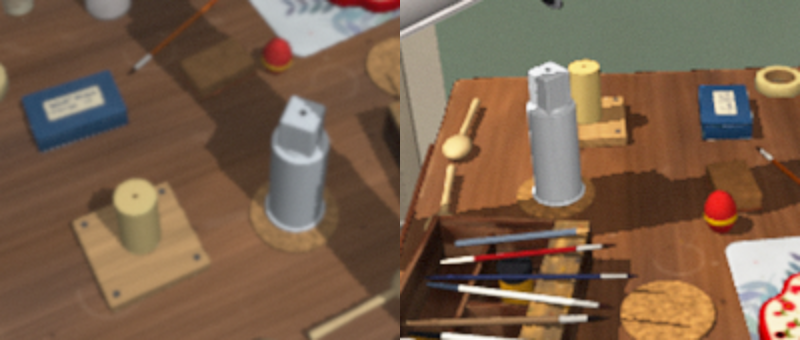

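The mould stands mouth down on the mat, its hole at scene (341.5,236.5) against an expected (341,238). The candle stands on the board, and the egg, tin and sanding block are unmoved. Handing in.

```bash
python3 - <<'E'
from cell import order
print(order.finish_job())
E
```

```text
the job is handed in; nothing more can be done
None
```

The job is done and handed in at about 19 s of the 48 s allowed. I carried the mould to the board and rapped it five times, regripping it once because it had slid up in the fingers. That freed the candle. I lifted the mould straight off and set it back mouth down on the mat.

**Last checks**
- **Candle:** it stands upright near the middle of the board, with its foot within about 1 px of where the board's centre projects.
- **Mould:** it stands centred on the cork mat, within about 2 px (roughly 3 mm) of the expected position.
- **Egg, tin and sanding block:** they look unmoved in the last pictures.
- **Robot:** the gripper is open and well clear of everything.

**What disagreed or went unchecked**
- **Board position:** the automatic colour mask for the board failed, so I used its corners read from the enlarged picture.
- **Contact height:** contact on the mat came about 3 mm lower than I had worked out, so I felt for it in 1 mm steps.
- **Peak forces:** I only saw forces at the end of each move, so the peak during each knock was not measured.

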